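Register a vial rack in the autosampler corner and start the run

TASK

Load the autosampler: somebody left an amber bottle standing on its bed, so first stand it upright in the yellow tray, then put the blue vial rack on the bed, upright and pushed square and flush against both fences of the corner, and let go of it. Then press the green start paddle right down to its stop for a moment and let it spring back up, leaving the rack flush. Leave the flask, the blue-capped bottle, the red cup and the wash bottle standing where they are.

Things in the scene. Friction and masses are not known exactly. Their poses are not given: they have to be found in the camera images.
- stage: fixed stage; origin on the bench under the centre of its grey bed (170 along x, 260 along y, top at z = 10 mm). Aluminium fences, 12 thick, top z = 32 mm, along its far (+x) and left (+y) edges: inner faces at x = 73, y = 118 mm. White apron in front (x -85 to -175, z = 10 mm) with a 30 mm high pod at its left (y 10 to 120, x -97 to -167 mm), green paddle at its right (y -70)
- corner (a point): inner corner of the two fences, on the bed's top surface (z = 10 mm); axes as the stage: +x into the far fence, +y into the left fence. A flush rack has its long side on the far fence, its centre 40 mm from here along -x and 60 mm along -y; either way round will do
- rack: blue vial rack, 0.25 to 0.45 kg: block 80 (its x) by 120 (its y) by 26 mm high, white vial caps up to 34 mm height in two rows at x = -27 and 27 mm; black lifting fin in the middle, 10 thick (x), 60 long (y), top at 75 mm. Origin: centre of the underside. Starts upright on the bench beside the stage, left or right, any yaw from -1.2 to 1.2 rad
- amber_bottle: amber glass bottle, 44 mm diameter below, 90 mm high with its narrower capped neck in the upper third; take it by the body 45 to 55 mm above its base. Origin at the centre of its base; starts standing on the bed in the corner, where the rack must go
- tray: fixed yellow tray, 130 by 130 mm outside, walls 5 mm thick and 20 mm high, floor 5 mm thick; origin under its centre. The tray is on one side of the stage, the rack on the other
- paddle (a joint): angle of the green spring paddle: 0 at rest (level), 0.30 rad at its stop (front end down). Needs about 3 N at the pad to start and 9 N at the stop
- paddle_pad (a point): point to press: middle of the black rubber pad on top of the paddle, 58 mm in front (-x of the stage) of the paddle's hinge, 46 mm above the bench at rest, about 29 mm at the stop. The paddle is 74 mm long, 56 mm wide and 6 mm thick
- flask: bystander: clear conical flask, 74 mm diameter, 108 mm high, stands behind the far fence; origin under its centre
- reagent: bystander: clear bottle with blue cap, 66 mm diameter, 140 mm high, stands behind the far fence; origin under its centre
- red_cup: bystander: red plastic cup, 72 mm diameter, 100 mm high; origin under its centre
- wash_bottle: bystander: white wash bottle with yellow top and bent spout, 66 mm diameter, 168 mm high; spout reaches 53 mm along its +y; origin under its centre
Mind the look-alikes: they are no part of the job. There is more than one size of the amber_bottle; the one meant has the size given above.

How it is judged (in metres and radians):
On the way, in this order (a step that is already met when the one before it is completed fails the run):
1. the amber bottle stands upright in the yellow tray, let go (x of amber_bottle in the frame of tray between -0.045 and 0.045 m and y of amber_bottle in the frame of tray between -0.045 and 0.045 m and z of amber_bottle in the frame of tray between 0 and 0.01 m and angle between amber_bottle's own z axis and vertical below 0.1 rad and linear speed of amber_bottle below 0.02 m/s and contact force between the fingers and amber_bottle below 0.2 N), for 0.2 s.
2. the rack sits flush against both fences on the bed, let go (x of rack in the frame of corner between -0.042 and -0.038 m and y of rack in the frame of corner between -0.062 and -0.058 m and z of rack in the frame of corner between -0.003 and 0.003 m and angle between the y axis of rack and the y axis of corner, either way round below 0.02 rad and angle between rack's own z axis and vertical below 0.03 rad and contact force between the fingers and rack below 0.2 N), for 0.2 s.
3. the green paddle is pressed down to its stop (value of joint paddle above 0.27 rad), for 0.2 s.
At the end, for the whole second after the job is handed in: the rack rests level on the bed, its centre within 2 mm of the flush place along both fences and square within 0.02 rad; the amber bottle stands upright (within 0.1 rad) on the floor of the tray; the paddle is back up (below 0.03 rad); all at rest (x of rack in the frame of corner between -0.042 and -0.038 m and y of rack in the frame of corner between -0.062 and -0.058 m and z of rack in the frame of corner between -0.003 and 0.003 m and angle between the y axis of rack and the y axis of corner, either way round below 0.02 rad and angle between rack's own z axis and vertical below 0.03 rad and x of amber_bottle in the frame of tray between -0.045 and 0.045 m and y of amber_bottle in the frame of tray between -0.045 and 0.045 m and z of amber_bottle in the frame of tray between 0 and 0.01 m and angle between amber_bottle's own z axis and vertical below 0.1 rad and linear speed of each of amber_bottle, rack below 0.02 m/s and value of joint paddle below 0.03 rad); the robot touches nothing.
It fails at once if the flask is pushed more than 20 mm or tipped (distance of flask from where it was at the start of the episode above 0.02 m or angle between flask's own z axis and vertical above 0.25 rad).
It fails at once if the reagent is pushed more than 20 mm or tipped (distance of reagent from where it was at the start of the episode above 0.02 m or angle between reagent's own z axis and vertical above 0.25 rad).
It fails at once if the red cup is pushed more than 20 mm or tipped (distance of red_cup from where it was at the start of the episode above 0.02 m or angle between red_cup's own z axis and vertical above 0.25 rad).
It fails at once if the wash bottle is pushed more than 20 mm or tipped (distance of wash_bottle from where it was at the start of the episode above 0.02 m or angle between wash_bottle's own z axis and vertical above 0.25 rad).
It fails at once if the vial rack or the amber bottle is tipped over (angle between rack's own z axis and vertical above 0.6 rad or angle between amber_bottle's own z axis and vertical above 0.8 rad).
It also fails if it takes over 72 s, if anything falls off the work surface, if the arm or the gripper's body presses on something with over 40 N, if the wrist force passes 120 N, or if a joint passes its speed limit or range.

ROBOT

A 6-joint arm with a two-finger parallel gripper is mounted at the origin on the work surface. World frame = base frame: x ahead of the robot, y to its left, z up, the work surface at z = 0. Lengths are in mm, angles in degrees, forces in N, time in s.
With the tool pointing down it reaches from about 350 to 725 mm from the base axis. Payload 4.3 kg.
Tool frame: the origin (TCP) lies between the finger pads; the fingertips stand 22 mm ahead of it and the grasp point (between the pads) lies 3 mm ahead of it; z points along the fingers, y is the line along which they close (so a half turn about z gives the same grasp; the last joint's range is limited). The gripper opens to 85 mm and grips with 20 to 120 N. Pads are 22 mm wide; open, the fingers measure 114 mm over their backs; the gripper's body (76 mm by 85 mm) begins 54 mm behind the grasp point. The pads swing forward as they close: fully open they stand 13 mm farther back than shut.
Start: joints at [69.597, 21.618, 4.641, 73.018, 0, 83.68], TCP at [139.921, 557.754, 222.129] pointing down, gripper open.
Joint ranges: [-156.06, 156.06], [-48.1, 94.91], [-58.44, 69.94], [-101.28, 121.22], [-78.64, 73.56], [-180, 180]. Speed limits (degrees/s): [147.25, 147.25, 180, 180, 180, 180].

INTERFACE

Orientations are given as [roll, pitch, yaw] about the fixed x, y, z axes, in that order (R = Rz(yaw) Ry(pitch) Rx(roll)).
In Python, from bench import env, snapshot gives the robot as it stands.
- The arm moves only by the tool play_rows, never from a script. Its argument "motion" is a list of rows, each a list of 3 entries, a list of its own where there are three numbers: the opening, from 0 (shut) to 1 (fully open), then the shift along the tool's x, y, z as a fraction of full scale, then the turn, a rotation vector about the tool's x, y, z as a fraction of full scale. In form: [[jaw, [tx, ty, tz], [wx, wy, wz]], ...]. A call has 1 to 20 rows; each row is the pose to reach, as a shift and turn from the pose commanded when the call began, along the tool's axes at that moment; what a row does not reach only later rows make up. Full scale, the value 1, is 200 mm for a shift and pi/2 rad for a turn. A row lasts 1/8 s, in which the tool goes at most 62.5 mm and 10.7 degrees, less where a joint would pass 70% of its speed; a pose out of reach is approached as far as the arm can. A call with a number of a shift or a turn outside -1 to 1 is refused whole. A call with a gripper value outside its range is refused whole. The fingers move at their own pace and stop on an object; "squeeze" is the grip in N (left out, the last holds). Time passes only in rows, so rows that repeat a pose let the fingers close. It gives the time, the measured TCP pose, the force, the opening and the grip force at its end, in the units of the state.
- env.read_state(): the state, without advancing time (a new reading comes with each control period).
- snapshot(name): name is "side" or "top" or "wrist"; returns a dict with "color" (480x640x3 uint8, red, green, blue), "z_map" (480x640 float32, mm along the optical axis (not along the pixel's ray), 0 where there is no reading), "fx", "fy", "cx", "cy" (pixels), "xyz" and "orientation" of the camera in the world; the wrist camera has in their place "mount" (4x4, takes a point from camera to tool coordinates, whose origin is the TCP and whose axes are the flange's). Camera axes: x right, y down, z forward; pixel columns grow to the right and rows downward; lengths in mm; the calibration is good to about 2 mm. A picture is of the moment at which its call begins: read the wrist's pose just before it.
- env.job_done(): hands the job in; it is judged then, once.
The state is a dict: "t": time; "joints": joint angles; "joint_velocities": joint speeds; "tau": joint torques, N m; "position": TCP position; "tool_rot": TCP orientation; "contact_force": force on the tool from outside, world axes, zero at the start; "ft_torque": the same for the moment, N m; "opening": opening from 0.0 (shut) to 1.0 (fully open); "gripper_force": force on a finger pad.
Only numpy, scipy, OpenCV 4.12 (cv2) and the standard library are available. Lean on these libraries where they do the work, as an engineer would, in place of code of your own. Each camera call takes 0.05 s, during which the arm holds its last target. There are 200 camera calls.

## Working session

There is one attempt and no reset: what is moved stays moved. The work goes in short steps, Python scripts to look and compute and a tool call to move; the robot and the scene stay as the last step left them, time stands still between calls to the robot, and variables do not carry over. Pictures are saved under pics/ and viewed, at most 10 in all, crops included, and the job is handed in when it is done.

Besides the shell and the picture viewer there is one more tool, called after "Emit:" as name(argument=value, ...), one argument or row to a line, values as JSON. play_rows: Moves the arm, as the interface text tells. Shift numbers are shares of 200 mm and turn numbers shares of pi/2 rad, none past 1 either way. Its arguments: {"type":"object","properties":{"motion":{"type":"array"},"squeeze":{"type":"number"}},"required":["motion"]}

```bash
ls; mkdir -p pics; python3 - <<'E'
from bench import env, snapshot
import cv2, numpy as np
print(env.read_state())
for n in ["side","top"]:
    s=snapshot(n); cv2.imwrite(f"pics/{n}0.png",s["color"][:,:,::-1]); np.save(f"pics/{n}0.npy",s,allow_pickle=True)
    print({k:v for k,v in s.items() if k not in("color","z_map")})
E
```

```text
pics
{'t': 0.0, 'joints': array([6.95990487e+01, 2.16654381e+01, 4.56259332e+00, 7.30181682e+01,
       6.26728680e-04, 8.36815764e+01]), 'joint_velocities': array([ 0.07647654,  0.10731505,  0.02786889, -0.04139696, -0.00372396,
       -0.03791785]), 'tau': array([ 3.06589653e-03, -4.63599193e+01,  2.69878042e+01,  2.05876323e-02,
        2.46849013e-04,  7.45444964e-06]), 'position': array([139.6488883 , 557.08543098, 221.12332056]), 'tool_rot': array([-1.79879791e+02, -1.39408656e-02,  1.65917457e+02]), 'contact_force': array([2.08618442, 0.16163163, 0.01731914]), 'ft_torque': array([-0.05196006, -0.05277318,  0.03849647]), 'gripper_force': 0.0, 'opening': 1.001151545421361}
{'fx': 463.2076869710062, 'fy': 463.2076869710062, 'cx': 324.5129432858698, 'cy': 236.03091030181017, 'xyz': array([326.50474101, 754.49538769, 551.99108449]), 'orientation': array([-121.23382046,   -0.98711109, -158.99030094])}
{'fx': 511.93794513949433, 'fy': 511.93794513949433, 'cx': 315.67169999023986, 'cy': 235.78787851367775, 'xyz': array([ 441.15698633,    3.41532356, 1092.07732032]), 'orientation': array([-170.59107908,    0.27847548,  -88.43620497])}
```

View pics/top0.png

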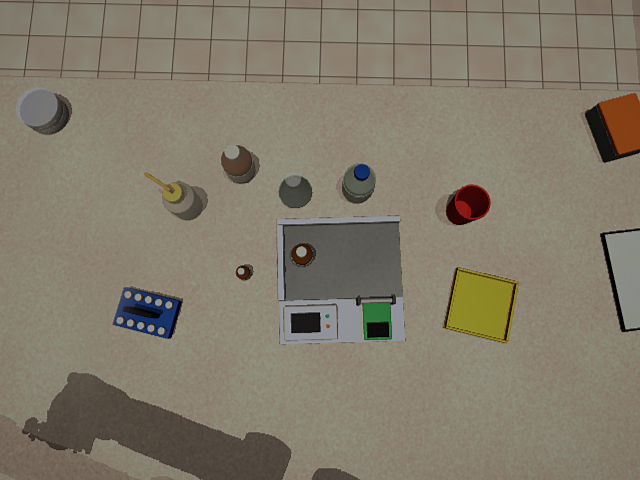

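View pics/side0.png

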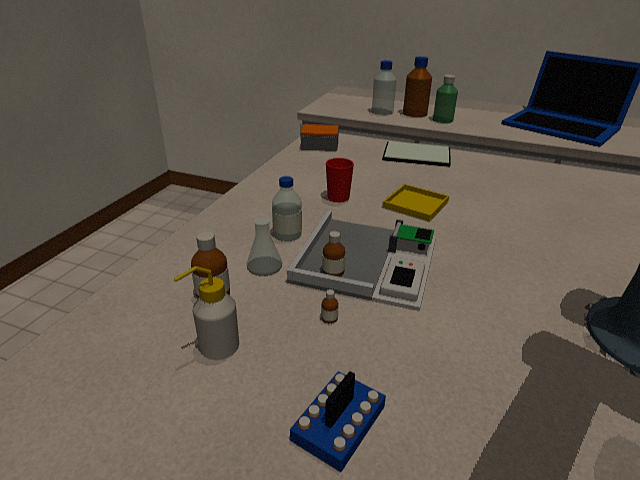

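Top view: three amber bottles. The large one is at (237,160), the small one at (244,271) and the medium one stands on the bed in the corner at (302,254). The one on the bed fits by place, and I'll check its size. The rack is at (147,313) on the left, the tray at (481,305) on the right, the paddle at (377,322). The side view agrees (bed bottle at (333,255), rack at (338,420)).

```bash
cat > h.py <<'E'
import numpy as np, cv2
from scipy.spatial.transform import Rotation as R
def rot(rpy): return R.from_euler("xyz",rpy,degrees=True).as_matrix()
def pose(s,st=None):
    if "mount" in s:
        T=np.eye(4);T[:3,:3]=rot(st["tool_rot"]);T[:3,3]=st["position"];M=T@s["mount"];return M[:3,:3],M[:3,3]
    return rot(s["orientation"]),np.array(s["xyz"])
def dirs(s,uv):
    uv=np.atleast_2d(uv).astype(float)
    return np.c_[(uv[:,0]-s["cx"])/s["fx"],(uv[:,1]-s["cy"])/s["fy"],np.ones(len(uv))]
def plane(s,uv,z,st=None):
    Q,o=pose(s,st);d=dirs(s,uv)@Q.T;return o+d*((z-o[2])/d[:,2])[:,None]
def cloud(s,st=None):
    v,u=np.mgrid[:480,:640];Q,o=pose(s,st)
    P=dirs(s,np.c_[u.ravel(),v.ravel()])*s["z_map"].reshape(-1,1)@Q.T+o
    return P.reshape(480,640,3)
def tri(s1,uv1,s2,uv2,st1=None,st2=None):
    Q1,o1=pose(s1,st1);Q2,o2=pose(s2,st2);a=(dirs(s1,uv1)@Q1.T)[0];b=(dirs(s2,uv2)@Q2.T)[0]
    t=np.linalg.lstsq(np.c_[a,-b],o2-o1,rcond=None)[0];p,q=o1+a*t[0],o2+b*t[1];return (p+q)/2,np.linalg.norm(p-q)
def hsv(s): return cv2.cvtColor(s["color"],cv2.COLOR_RGB2HSV)
def mask(s,lo,hi,roi=None):
    m=cv2.inRange(hsv(s),lo,hi)
    if roi: k=np.zeros_like(m);x0,y0,x1,y1=roi;k[y0:y1,x0:x1]=255;m&=k
    n,l,st,_=cv2.connectedComponentsWithStats(m)
    return (l==1+np.argmax(st[1:,4])).astype(np.uint8) if n>1 else m
def rect(m): return cv2.minAreaRect(np.argwhere(m)[:,::-1].astype(np.float32))
E
python3 - <<'E'
from h import *
np.set_printoptions(precision=1,suppress=True)
T=np.load("pics/top0.npy",allow_pickle=True).item();S=np.load("pics/side0.npy",allow_pickle=True).item()
C={"top":cloud(T),"side":cloud(S)}
p=lambda uv:C["top"][uv[1],uv[0]]
for n,uv in dict(bench=(400,400),bench2=(150,380),bed=(360,270),bed2=(385,240),fence=(340,219),fenceL=(281,260),apron=(345,335),pod=(330,315),pad=(377,329),tray=(481,305),bottle=(301,250),fin=(142,312)).items(): print(n,p(uv))
for k,s in (("top",T),("side",S)):
  Cc=C[k]
  for n,lo,hi,roi in [("yellow",(20,120,80),(35,255,255),(380,180,525,350)),("blue",(100,130,40),(125,255,255),(90,280,400,480)),("green",(50,150,60),(75,255,255),(340,220,440,350))]:
    m=mask(s,lo,hi,roi);r=rect(m);b=cv2.boxPoints(r);z=Cc[m>0]
    print(k,n,m.sum(),r,"z pct",np.percentile(z[:,2],[5,25,50,75,95]))
  # bed bottle cloud
  Q=Cc.reshape(-1,3)
# bed bottle and others: points above
for k in C:
  Q=C[k].reshape(-1,3)
  c=p((301,250)); near=Q[(np.hypot(*(Q[:,:2]-c[:2]).T)<45)&(Q[:,2]>36)]
  print(k,"bottle",near.min(0),near.max(0))
a=cv2.resize(T["color"][120:360,90:410,::-1],None,fx=2.5,fy=2.5,interpolation=cv2.INTER_CUBIC);a=cv2.convertScaleAbs(a,alpha=1.5)
cv2.imwrite("pics/crop1.png",a)
E
```

```text
bench [ 284.9 -168.8   -1.3]
bench2 [310.6 347.8   1. ]
bed [549.1 -82.1  12.5]
bed2 [ 614.5 -134.4   13.3]
fence [653.6 -36.9  33.3]
fenceL [563.6  84.2  32.2]
apron [413.2 -53.1   7.5]
pod [453.2 -20.5  27.9]
pad [ 427.8 -115.1   46. ]
tray [ 482.9 -338.2    3.8]
bottle [576.6  40.7  98.6]
fin [448.4 349.7  77.7]
top yellow 3754 ((482.36541748046875, 305.1730651855469), (63.541629791259766, 64.52220916748047), 11.309932708740234) z pct [ 2.4  4.4  5.9  7.8 21. ]
top blue 1288 ((145.8990478515625, 312.32879638671875), (57.50318145751953, 39.41825866699219), 14.470293045043945) z pct [23.9 25.6 27.  28.4 30.3]
top green 631 ((376.92266845703125, 321.0303955078125), (35.897682189941406, 27.067798614501953), 86.98721313476562) z pct [43.5 45.4 46.7 48.  49.8]
side yellow 945 ((415.4087219238281, 198.8423309326172), (61.5169563293457, 24.22028923034668), 14.931418418884277) z pct [ 2.1  3.6  4.6  6.  19.6]
side blue 2853 ((336.9410400390625, 417.32958984375), (65.60221099853516, 89.03785705566406), 33.34070587158203) z pct [ 9.3 23.6 24.8 25.6 26.6]
side green 297 ((414.9247741699219, 233.388671875), (34.96403121948242, 13.523223876953125), 10.954063415527344) z pct [43.5 44.6 45.2 45.9 46.8]
top bottle [552.3  19.4  36.4] [595.8  62.1 104.6]
side bottle [550.2  30.1  36.1] [593.8  64.6 100.7]
```

View pics/crop1.png

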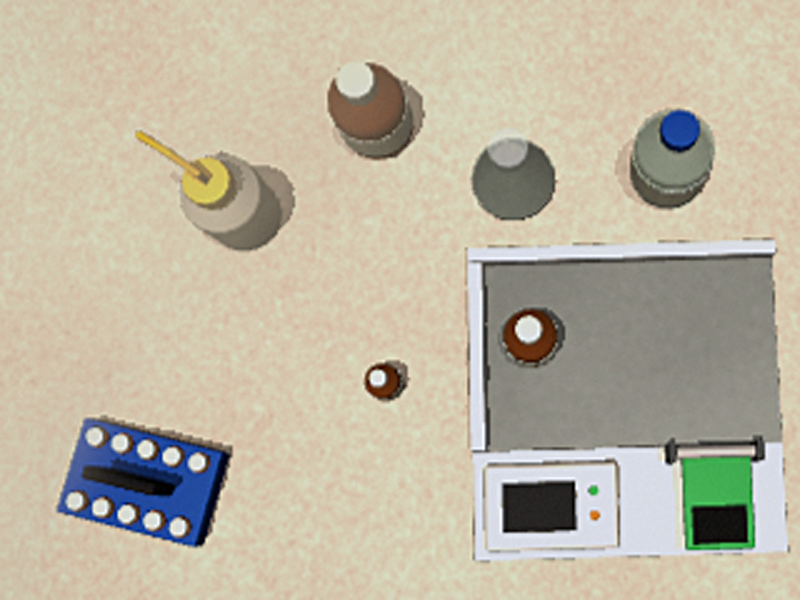

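Crop: the bed bottle is at crop (530,335). Its top at z≈100 (10+90) and 43.5 mm width fit the 44×90 bottle. The neighbours are clearly larger (365,105) and smaller (380,380), so this is the one meant. Next come the precise poses.

```bash
cat > m.py <<'E'
from h import *
np.set_printoptions(precision=1,suppress=True)
def stage(T):
    C=cloud(T);v,u=np.mgrid[:480,:640]
    # inner upper fence edges / bed edges: grey bed mask by colour
    g=cv2.cvtColor(T["color"],cv2.COLOR_RGB2GRAY)
    far=[];lef=[]
    for x in range(315,390,3): # strongest gradient down columns, fence outer top edge
        col=g[208:232,x].astype(float);
        yb=208+np.argmax(np.diff(col))+.5; yd=208+np.argmin(np.diff(col))+.5; far.append((x,yd))
    for y in range(232,296,3):
        row=g[y,270:295].astype(float); lef.append((270+np.argmin(np.diff(row))+.5,y))
    return far,lef
E
python3 - <<'E'
from m import *
T=np.load("pics/top0.npy",allow_pickle=True).item();S=np.load("pics/side0.npy",allow_pickle=True).item()
f,l=stage(T)
def line(pts,ax):
    for _ in range(3):
        c=np.polyfit(pts[:,1-ax],pts[:,ax],1);r=pts[:,ax]-np.polyval(c,pts[:,1-ax]);pts=pts[abs(r)<max(1.5,2*r.std())]
    return c,len(pts),r.std()
F=plane(T,f,32);L=plane(T,l,32)
cf,nf,rf=line(F,0);cl,nl,rl=line(L,1)
print("far x=a*y+b",cf,np.degrees(cf[0]),nf,rf,"left y=a*x+b",cl,np.degrees(cl[0]),nl,rl)
A=np.array([[1,-cf[0]],[-cl[0],1]]);print("corner",np.linalg.solve(A,[cf[1],cl[1]]))
for nm,s in (("top",T),("side",S)):
  Q=cloud(s).reshape(-1,3)
  sel=lambda x0,x1,y0,y1,z0,z1:Q[(Q[:,0]>x0)&(Q[:,0]<x1)&(Q[:,1]>y0)&(Q[:,1]<y1)&(Q[:,2]>z0)&(Q[:,2]<z1)]
  a=sel(630,675,-150,80,27,38);print(nm,"far fence top",len(a),line(a,0),np.median(a[:,2]))
  a=sel(500,640,70,105,27,38);print(nm,"left fence top",len(a),line(a,1),np.median(a[:,2]))
  a=sel(390,510,280,420,18,40);r=cv2.minAreaRect(a[:,:2].astype(np.float32));print(nm,"rack",r)
  a=sel(390,510,280,420,60,90);r=cv2.minAreaRect(a[:,:2].astype(np.float32));print(nm,"fin",len(a),r,a[:,:2].mean(0),np.percentile(a[:,2],[50,90,98]))
  a=sel(380,600,-450,-240,13,40);r=cv2.minAreaRect(a[:,:2].astype(np.float32));print(nm,"tray walls",r)
  for n,b in dict(flask=(660,780,0,60),reagent=(660,780,-130,-35),red=(600,760,-370,-240),bigamber=(680,800,80,170),wash=(600,760,180,300),smallamb=(510,580,120,170)).items():
    a=sel(*b,25,200); 
    if len(a): print(nm,n,len(a),a.min(0),a.max(0))
E
```

```text
far x=a*y+b [ -0.1 644.8] -3.202896999429977 25 0.6567811481411403 left y=a*x+b [ 0.1 48.6] 3.2462506194358327 21 0.5515364521922977
corner [640.   84.9]
top far fence top 649 (array([ -0.1, 650. ]), 649, np.float64(3.7058121690397092)) 32.70041682520491
top left fence top 390 (array([ 0.1, 51.4]), 390, np.float64(3.542499757709662)) 32.69057087005092
top rack ((448.92138671875, 360.41741943359375), (121.82164001464844, 80.10346984863281), 77.64225769042969)
top fin 178 ((448.75433349609375, 359.7666320800781), (59.23992156982422, 10.13539981842041), 77.36116027832031) [448.9 358.2] [75.7 78.  80.4]
top tray walls ((484.0058288574219, -335.03668212890625), (131.8520965576172, 130.1261749267578), 77.87850189208984)
top flask 350 [686.8  30.5  25.6] [743.3  60.  113.1]
top reagent 1036 [ 660.  -129.9   25.3] [759.5 -39.  145.6]
top red 993 [ 647.1 -330.5   25. ] [ 717.9 -259.3  105. ]
top bigamber 454 [693.2  80.2  25.2] [791.8 169.9 134.9]
top wash 1185 [647.8 180.2  25.3] [759.8 299.9 160.2]
top smallamb 149 [521.9 148.2  26. ] [550.3 170.   66.1]
side far fence top 358 (array([ -0.1
[... 180 characters left out ...]
.265380859375, 359.87322998046875), (121.39209747314453, 80.81104278564453), 77.45022583007812)
side fin 458 ((446.8283386230469, 359.92919921875), (60.220149993896484, 10.158918380737305), 77.70723724365234) [446.2 363.5] [73.4 75.  75.7]
side tray walls ((481.8409118652344, -335.38726806640625), (136.58740234375, 130.764404296875), 76.88862609863281)
side flask 114 [686.5  40.9  25.8] [731.   60.  108.8]
side reagent 1307 [ 660.4 -123.7   25.2] [757.3 -36.6 141. ]
side red 878 [ 645.3 -332.1   25.2] [ 715.3 -257.7  100.5]
side bigamber 277 [692.8  80.1  25. ] [770.1 169.9 130.8]
side wash 1377 [644.3 180.1  25.3] [760.  300.  156.5]
side smallamb 164 [520.8 155.4  25.8] [549.5 170.   61.3]
```

```bash
cat >> h.py <<'E'
def plan(env,p,yaw):
    """shift/turn fractions from the present pose to world p, tool down at yaw"""
    st=env.read_state();Q=rot(st["tool_rot"]);d=Q.T@(np.array(p)-st["position"])/200
    w=(R.from_matrix(Q).inv()*R.from_euler("xyz",[180,0,yaw],degrees=True)).as_rotvec()/(np.pi/2)
    print(np.round(st["position"],1),np.round(st["tool_rot"],1),"shift",np.round(d,3),"turn",np.round(w,3),"F",np.round(st["contact_force"],1),"t",st["t"],"op",round(st["opening"],3))
E
python3 -c "
from h import *;from bench import env
plan(env,[573.5,41.5,220],-104)"
```

```text
[139.7 557.2 221.3] [-179.9   -0.   165.9] shift [-2.731 -1.973  0.009] turn [-1.000e-03 -1.000e-03 -1.001e+00] F [ 0.6  0.9 -0.3] t 0.1 op 1.003
```

Emit:
play_rows(
  motion=[
    [1, [-0.12, -0.08, 0], [0, 0, 0]],
    [1, [-0.35, -0.25, 0], [0, 0, 0]],
    [1, [-0.6, -0.43, 0], [0, 0, 0]],
    [1, [-0.8, -0.58, 0], [0, 0, 0]],
    [1, [-1, -0.72, 0], [0, 0, 0]],
  ],
)

```text
t: 0.72
position: [299.5, 367.7, 221.8]
tool_rot: [-180.0, -0.0, 165.9]
contact_force: [-0.1, -0.1, 1.3]
opening: 1.001
gripper_force: 0.0
```

Emit:
play_rows(
  motion=[
    [1, [-0.2, -0.15, 0], [0, 0, -0.1]],
    [1, [-0.4, -0.29, 0], [0, 0, -0.2]],
    [1, [-0.6, -0.43, 0], [0, 0, -0.3]],
    [1, [-0.8, -0.58, 0], [0, 0, -0.4]],
    [1, [-1, -0.72, 0], [0, 0, -0.5]],
    [1, [-1, -0.72, 0], [0, 0, -0.6]],
    [1, [-1, -0.72, 0], [0, 0, -0.7]],
    [1, [-1, -0.72, 0], [0, 0, -0.8]],
    [1, [-1, -0.72, 0], [0, 0, -0.9]],
    [1, [-1, -0.72, 0], [0, 0, -1]],
    [1, [-1, -0.72, 0], [0, 0, -1]],
  ],
)

```text
t: 2.1
position: [457.5, 181.0, 221.7]
tool_rot: [180.0, -0.0, -104.2]
contact_force: [0.8, -0.1, 0.3]
opening: 0.995
gripper_force: 0.0
```

```bash
python3 -c "
from h import *;from bench import env
plan(env,[573.5,41.5,160],-103)"
```

```text
[457.5 181.  221.7] [ 180.    -0.  -104.2] shift [ 0.534 -0.734  0.308] turn [ 0.001 -0.    -0.013] F [ 0.8 -0.1  0.3] t 2.1 op 0.995
```

Emit:
play_rows(
  motion=[
    [1, [0.13, -0.18, 0.07], [0, 0, 0]],
    [1, [0.27, -0.37, 0.15], [0, 0, 0]],
    [1, [0.4, -0.55, 0.22], [0, 0, 0]],
    [1, [0.534, -0.734, 0.308], [0, 0, 0]],
    [1, [0.534, -0.734, 0.308], [0, 0, 0]],
    [1, [0.534, -0.734, 0.308], [0, 0, 0]],
  ],
)

```text
t: 2.85
position: [573.6, 42.0, 160.3]
tool_rot: [179.9, 0.0, -104.2]
contact_force: [-0.8, 0.6, -0.3]
opening: 0.998
gripper_force: 0.0
```

```bash
python3 - <<'E'
from m import *;from bench import env,snapshot
st=env.read_state();W=snapshot("wrist");cv2.imwrite("pics/w1.png",W["color"][:,:,::-1])
print(W["mount"]);Q=cloud(W,st).reshape(-1,3)
near=Q[(np.hypot(Q[:,0]-573.5,Q[:,1]-41.5)<45)]
for z0,z1 in((45,75),(75,85),(85,110)):
  a=near[(near[:,2]>z0)&(near[:,2]<z1)]; print(z0,len(a),*( (a.min(0),a.max(0)) if len(a) else ()))
plan(env,[573.5,41.5,63],-104)
E
```

```text
[[  -0.    -0.9   -0.3   82.5]
 [   1.    -0.     0.    -0.1]
 [  -0.    -0.3    0.9 -151.8]
 [   0.     0.     0.     1. ]]
45 1529 [551.4  15.4  45.1] [594.3  58.5  75. ]
75 468 [559.   22.6  75. ] [588.4  49.   84.9]
85 960 [562.9  26.7  85.3] [584.2  48.2 102.3]
[573.6  42.5 160.7] [ 180.     0.  -104.1] shift [ 0.  -0.   0.5] turn [ 0.  0. -0.] F [-0.9 -0.3 -0.6] t 2.9 op 1.001
```

View pics/w1.png

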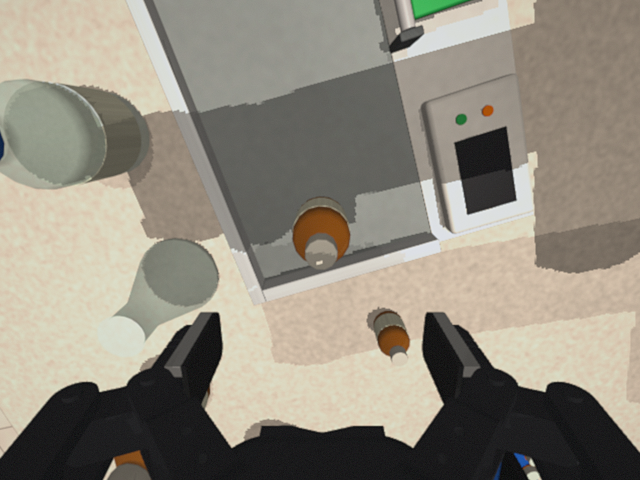

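The wrist view shows the bed bottle at (321,230) between the fingers. The fences, flask (178,275) and reagent (52,130) are clear of the descent. Now I grasp and lift.

Emit:
play_rows(
  motion=[
    [1, [0.015, 0, 0.1], [0, 0, 0]],
    [1, [0.015, 0, 0.25], [0, 0, 0]],
    [1, [0.015, 0, 0.38], [0, 0, 0]],
    [1, [0.015, 0, 0.488], [0, 0, 0]],
    [1, [0.015, 0, 0.488], [0, 0, 0]],
    [0.4, [0.015, 0, 0.488], [0, 0, 0]],
    [0.4, [0.015, 0, 0.488], [0, 0, 0]],
    [0.4, [0.015, 0, 0.488], [0, 0, 0]],
    [0.4, [0.015, 0, 0.488], [0, 0, 0]],
    [0.4, [0.015, 0, 0.488], [0, 0, 0]],
    [0.4, [0.015, 0, 0.488], [0, 0, 0]],
  ],
  squeeze=25,
)

```text
t: 4.28
position: [573.4, 38.8, 62.8]
tool_rot: [180.0, 0.0, -104.1]
contact_force: [0.2, 0.7, -0.0]
opening: 0.398
gripper_force: 0.0
```

Emit:
play_rows(
  motion=[
    [0.1, [0, 0, 0], [0, 0, 0]],
    [0.1, [0, 0, 0], [0, 0, 0]],
    [0.1, [0, 0, 0], [0, 0, 0]],
    [0.1, [0, 0, 0], [0, 0, 0]],
    [0.1, [0, 0, 0], [0, 0, 0]],
  ],
  squeeze=25,
)

```text
t: 4.9
position: [573.7, 38.8, 63.2]
tool_rot: [-180.0, 0.0, -104.1]
contact_force: [-1.6, -0.2, 5.6]
opening: 0.342
gripper_force: 21.3
```

```bash
python3 - <<'E'
from h import *;from bench import env,snapshot
st=env.read_state();W=snapshot("wrist");cv2.imwrite("pics/w2.png",W["color"][:,:,::-1])
plan(env,[573,39,230],-104)
plan(env,[483,-335,230],-104)
E
```

```text
[573.7  38.9  63.2] [-180.     0.  -104.1] shift [ 0.     0.003 -0.834] turn [-0.     0.    -0.001] F [-1.  -0.2  5.6] t 4.95 op 0.341
[573.7  38.9  63.2] [-180.     0.  -104.1] shift [ 1.923 -0.015 -0.834] turn [-0.     0.    -0.001] F [-1.  -0.2  5.6] t 4.95 op 0.341
```

View pics/w2.png

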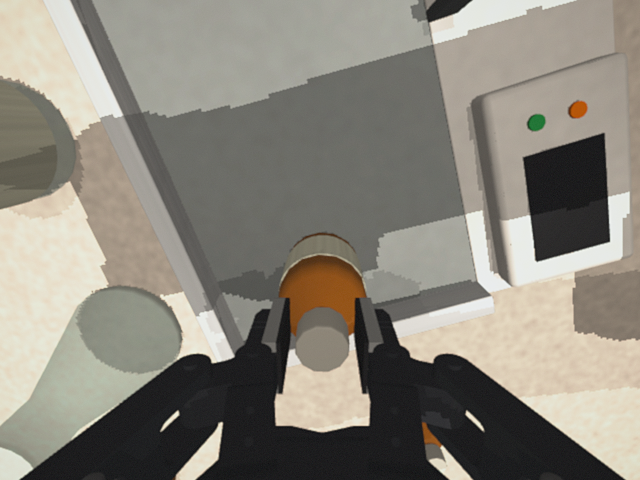

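The pads close on the shoulder (opening 0.34, with an upward push of 5.6 N), so the grasp is too high. I reopen and regrip 10 mm lower.

Emit:
play_rows(
  motion=[
    [0.8, [0, 0, 0], [0, 0, 0]],
    [0.8, [0, 0, 0], [0, 0, 0]],
    [0.8, [0, 0, 0], [0, 0, 0]],
    [0.8, [0, 0, 0.025], [0, 0, 0]],
    [0.8, [0, 0, 0.05], [0, 0, 0]],
    [0.8, [0, 0, 0.05], [0, 0, 0]],
    [0.3, [0, 0, 0.05], [0, 0, 0]],
    [0.3, [0, 0, 0.05], [0, 0, 0]],
    [0.3, [0, 0, 0.05], [0, 0, 0]],
    [0.3, [0, 0, 0.05], [0, 0, 0]],
    [0.3, [0, 0, 0.05], [0, 0, 0]],
    [0.3, [0, 0, 0.05], [0, 0, 0]],
  ],
  squeeze=25,
)

```text
t: 6.45
position: [573.6, 38.9, 53.3]
tool_rot: [-180.0, 0.0, -104.1]
contact_force: [-2.1, 0.5, 4.3]
opening: 0.47
gripper_force: 25.5
```

Emit:
play_rows(
  motion=[
    [0.8, [0, 0, 0], [0, 0, 0]],
    [0.8, [0, 0, 0], [0, 0, 0]],
    [0.8, [0, 0, 0.02], [0, 0, 0]],
    [0.8, [0, 0, 0.035], [0, 0, 0]],
    [0.8, [0, 0, 0.035], [0, 0, 0]],
    [0.3, [0, 0, 0.035], [0, 0, 0]],
    [0.3, [0, 0, 0.035], [0, 0, 0]],
    [0.3, [0, 0, 0.035], [0, 0, 0]],
    [0.3, [0, 0, 0.035], [0, 0, 0]],
    [0.3, [0, 0, 0.035], [0, 0, 0]],
    [0.3, [0, 0, 0.035], [0, 0, 0]],
  ],
  squeeze=30,
)

```text
t: 7.82
position: [573.8, 38.8, 46.3]
tool_rot: [-180.0, 0.0, -104.1]
contact_force: [-0.9, -0.7, 5.6]
opening: 0.487
gripper_force: 30.8
```

Emit:
play_rows(
  motion=[
    [0.3, [0, 0, -0.1], [0, 0, 0]],
    [0.3, [0, 0, -0.25], [0, 0, 0]],
    [0.3, [0, 0, -0.4], [0, 0, 0]],
    [0.3, [0, 0, -0.5], [0, 0, 0]],
    [0.3, [0.1, 0, -0.5], [0, 0, 0]],
    [0.3, [0.25, 0, -0.5], [0, 0, 0]],
    [0.3, [0.45, 0, -0.5], [0, 0, 0]],
    [0.3, [0.65, 0, -0.5], [0, 0, 0]],
    [0.3, [0.82, 0, -0.5], [0, 0, 0]],
    [0.3, [0.95, 0, -0.5], [0, 0, 0]],
    [0.3, [0.95, 0, -0.5], [0, 0, 0]],
  ],
)

```text
t: 9.2
position: [525.3, -147.5, 144.1]
tool_rot: [179.8, -0.0, -104.3]
contact_force: [0.3, 0.3, -1.8]
opening: 0.49
gripper_force: 30.9
```

```bash
python3 - <<'E'
from h import *;from bench import env
plan(env,[483,-335,42.3],-104)
E
```

```text
[ 525.3 -147.5  144.1] [ 179.8   -0.  -104.3] shift [ 0.961 -0.028  0.509] turn [ 0.002 -0.    -0.003] F [ 0.3  0.3 -1.8] t 9.2 op 0.49
```

Emit:
play_rows(
  motion=[
    [0.3, [0.12, 0, 0], [0, 0, 0]],
    [0.3, [0.32, -0.01, 0], [0, 0, 0]],
    [0.3, [0.52, -0.01, 0], [0, 0, 0]],
    [0.3, [0.72, -0.02, 0], [0, 0, 0]],
    [0.3, [0.88, -0.028, 0], [0, 0, 0]],
    [0.3, [0.961, -0.028, 0.05], [0, 0, 0]],
    [0.3, [0.961, -0.028, 0.2], [0, 0, 0]],
    [0.3, [0.961, -0.028, 0.35], [0, 0, 0]],
    [0.3, [0.961, -0.028, 0.45], [0, 0, 0]],
    [0.3, [0.961, -0.028, 0.5], [0, 0, 0]],
    [0.3, [0.961, -0.028, 0.5], [0, 0, 0]],
    [0.3, [0.961, -0.028, 0.5], [0, 0, 0]],
  ],
)

```text
t: 10.7
position: [486.5, -333.4, 46.6]
tool_rot: [-179.9, -0.0, -104.1]
contact_force: [-0.9, 0.3, -1.1]
opening: 0.489
gripper_force: 30.9
```

Emit:
play_rows(
  motion=[
    [0.3, [0, 0, 0.01], [0, 0, 0]],
    [0.3, [0, 0, 0.02], [0, 0, 0]],
    [0.3, [0, 0, 0.025], [0, 0, 0]],
    [0.3, [0, 0, 0.025], [0, 0, 0]],
  ],
)

```text
t: 11.2
position: [486.0, -333.4, 41.4]
tool_rot: [-180.0, -0.0, -104.1]
contact_force: [-0.2, 1.0, 2.6]
opening: 0.486
gripper_force: 31.3
```

Contact (+2.6 N). I release and rise.

Emit:
play_rows(
  motion=[
    [0.6, [0, 0, -0.005], [0, 0, 0]],
    [0.8, [0, 0, -0.005], [0, 0, 0]],
    [0.8, [0, 0, -0.005], [0, 0, 0]],
    [0.8, [0, 0, -0.005], [0, 0, 0]],
    [0.8, [0, 0, -0.05], [0, 0, 0]],
    [0.8, [0, 0, -0.2], [0, 0, 0]],
    [0.8, [0, 0, -0.45], [0, 0, 0]],
    [0.8, [0, 0, -0.7], [0, 0, 0]],
    [0.8, [0, 0, -0.7], [0, 0, 0]],
    [0.8, [0, 0, -0.7], [0, 0, 0]],
  ],
)

```text
t: 12.45
position: [486.0, -333.3, 181.1]
tool_rot: [-180.0, -0.0, -104.1]
contact_force: [-0.4, 0.5, -0.8]
opening: 0.799
gripper_force: 0.0
```

```bash
python3 - <<'E'
from m import *;from bench import env,snapshot
st=env.read_state();W=snapshot("wrist");S=snapshot("side")
for n,Q in (("wrist",cloud(W,st).reshape(-1,3)),("side",cloud(S).reshape(-1,3))):
  near=Q[(np.hypot(Q[:,0]-486,Q[:,1]+333)<50)]
  for z0,z1 in((30,60),(60,80),(80,105)):
    a=near[(near[:,2]>z0)&(near[:,2]<z1)]
    if len(a): print(n,z0,len(a),a.min(0),a.max(0),(a.min(0)+a.max(0))/2)
plan(env,[448,360,185],-102.5)
E
```

```text
wrist 30 454 [ 464.  -356.8   30.1] [ 507.7 -315.3   60. ] [ 485.8 -336.1   45. ]
wrist 60 1297 [ 465.5 -355.7   60. ] [ 506.8 -313.9   79.8] [ 486.1 -334.8   69.9]
wrist 80 778 [ 475.3 -345.3   80.1] [ 496.8 -323.9   96.7] [ 486.1 -334.6   88.4]
side 30 193 [ 462.9 -333.7   30. ] [ 507.1 -307.7   60. ] [ 485.  -320.7   45. ]
side 60 122 [ 465.4 -335.7   60. ] [ 504.6 -310.8   79.6] [ 485.  -323.2   69.8]
side 80 64 [ 474.8 -340.    80.1] [ 496.1 -317.9   96. ] [ 485.4 -329.    88. ]
[ 485.1 -332.5  179.5] [ 179.9    0.1 -104.1] shift [-3.3  1.  -0. ] turn [ 0.  0. -0.] F [ 0.3  0.5 -0. ] t 12.55 op 0.8
```

The bottle stands upright in the tray (body and cap both centred at about (486,-335), top z≈95). Next is the rack.

Emit:
play_rows(
  motion=[
    [0.6, [-0.1, 0.03, 0], [0, 0, 0]],
    [0.6, [-0.32, 0.1, 0], [0, 0, 0]],
    [0.6, [-0.57, 0.17, 0], [0, 0, 0]],
    [0.6, [-0.8, 0.24, 0], [0, 0, 0]],
    [0.6, [-1, 0.3, 0], [0, 0, 0]],
  ],
)

```text
t: 13.18
position: [474.9, -122.5, 179.3]
tool_rot: [179.8, 0.0, -104.1]
contact_force: [0.3, 0.1, 0.8]
opening: 0.602
gripper_force: 0.0
```

Emit:
play_rows(
  motion=[
    [0.6, [-0.25, 0.075, 0], [0, 0, 0]],
    [0.6, [-0.5, 0.15, 0], [0, 0, 0]],
    [0.6, [-0.75, 0.22, 0], [0, 0, 0]],
    [0.6, [-1, 0.3, 0], [0, 0, 0]],
  ],
)

```text
t: 13.68
position: [465.5, 85.5, 179.5]
tool_rot: [179.9, -0.0, -104.1]
contact_force: [0.2, -0.9, -0.5]
opening: 0.597
gripper_force: 0.0
```

Emit:
play_rows(
  motion=[
    [0.6, [-0.25, 0.075, 0], [0, 0, 0]],
    [0.6, [-0.5, 0.15, 0], [0, 0, 0]],
    [0.6, [-0.75, 0.22, 0], [0, 0, 0]],
    [0.6, [-0.9, 0.27, 0], [0, 0, 0]],
    [0.6, [-1, 0.3, 0], [0, 0, 0]],
    [0.6, [-1, 0.3, 0], [0, 0, 0]],
  ],
)

```text
t: 14.42
position: [456.7, 293.1, 179.9]
tool_rot: [179.9, -0.1, -104.0]
contact_force: [-1.1, -0.3, 0.2]
opening: 0.594
gripper_force: 0.0
```

```bash
python3 - <<'E'
from h import *;from bench import env,snapshot
st=env.read_state();W=snapshot("wrist")
Q=cloud(W,st).reshape(-1,3)
a=Q[(Q[:,2]>60)&(Q[:,2]<90)&(np.hypot(Q[:,0]-448,Q[:,1]-360)<50)]
if len(a): print("fin",len(a),cv2.minAreaRect(a[:,:2].astype(np.float32)),np.percentile(a[:,2],[50,95]))
a=Q[(Q[:,2]>20)&(Q[:,2]<40)&(np.hypot(Q[:,0]-448,Q[:,1]-360)<90)]
if len(a): print("rack",len(a),cv2.minAreaRect(a[:,:2].astype(np.float32)))
plan(env,[448,360,185],-102.5)
E
```

```text
fin 902 ((448.0464172363281, 357.37353515625), (59.91840744018555, 10.120857238769531), 77.60713958740234) [74.67564856 75.9510471 ]
rack 8308 ((448.045166015625, 357.4823913574219), (120.51741790771484, 80.10370635986328), 77.60934448242188)
[456.9 292.1 180.1] [ 1.799e+02 -1.000e-01 -1.041e+02] shift [-0.318  0.126 -0.025] turn [ 0.001 -0.001 -0.017] F [-0.4 -0.8 -0.1] t 14.475 op 0.599
```

Emit:
play_rows(
  motion=[
    [0.6, [-0.1, 0.04, 0], [0, 0, -0.018]],
    [0.6, [-0.22, 0.08, 0.05], [0, 0, -0.018]],
    [0.6, [-0.31, 0.125, 0.2], [0, 0, -0.018]],
    [0.6, [-0.31, 0.125, 0.34], [0, 0, -0.018]],
    [0.6, [-0.31, 0.125, 0.34], [0, 0, -0.018]],
    [0.6, [-0.31, 0.125, 0.34], [0, 0, -0.018]],
  ],
)

```text
t: 15.22
position: [448.7, 358.8, 113.9]
tool_rot: [-180.0, 0.0, -102.5]
contact_force: [-0.4, 0.2, 0.3]
opening: 0.6
gripper_force: 0.0
```

```bash
python3 - <<'E'
from h import *;from bench import env,snapshot
plan(env,[448,358.5,62],-102.4)
E
```

```text
[448.7 358.8 113.9] [-180.     0.  -102.5] shift [0.003 0.003 0.26 ] turn [-0.     0.001 -0.001] F [-0.4  0.2  0.3] t 15.225 op 0.6
```

Emit:
play_rows(
  motion=[
    [0.6, [0, 0.003, 0.1], [0, 0, 0]],
    [0.6, [0, 0.003, 0.2], [0, 0, 0]],
    [0.6, [0, 0.003, 0.26], [0, 0, 0]],
    [0.6, [0, 0.003, 0.26], [0, 0, 0]],
    [0.3, [0, 0.003, 0.26], [0, 0, 0]],
    [0, [0, 0.003, 0.26], [0, 0, 0]],
    [0, [0, 0.003, 0.26], [0, 0, 0]],
    [0, [0, 0.003, 0.26], [0, 0, 0]],
    [0, [0, 0.003, 0.26], [0, 0, 0]],
    [0, [0, 0.003, 0.26], [0, 0, 0]],
    [0, [0, 0.003, 0.26], [0, 0, 0]],
  ],
  squeeze=60,
)

```text
t: 16.6
position: [448.1, 359.4, 62.0]
tool_rot: [-179.9, 0.1, -102.5]
contact_force: [-2.6, -1.2, 5.7]
opening: 0.086
gripper_force: 58.9
```

Emit:
play_rows(
  motion=[
    [0, [0, 0, -0.05], [0, 0, 0]],
    [0, [0, 0, -0.15], [0, 0, 0]],
    [0, [0, 0, -0.3], [0, 0, 0]],
    [0, [0, 0, -0.4], [0, 0, 0]],
    [0, [0, 0, -0.4], [0, 0, 0]],
    [0, [0, 0, -0.4], [0, 0, 0]],
  ],
)

```text
t: 17.35
position: [446.9, 358.5, 139.8]
tool_rot: [179.9, -0.1, -102.5]
contact_force: [0.1, -0.6, -4.1]
opening: 0.087
gripper_force: 58.7
```

```bash
python3 - <<'E'
from h import *;from bench import env,snapshot
plan(env,[596,12.3,165],-86.8)
E
```

```text
[446.9 358.5 139.8] [ 1.799e+02 -1.000e-01 -1.025e+02] shift [ 1.529 -1.101 -0.125] turn [ 0.001 -0.001 -0.174] F [ 0.1 -0.6 -4.1] t 17.35 op 0.087
```

Emit:
play_rows(
  motion=[
    [0, [0.05, -0.03, -0.08], [0, 0, 0]],
    [0, [0.18, -0.13, -0.15], [0, 0, 0]],
    [0, [0.35, -0.25, -0.15], [0, 0, -0.05]],
    [0, [0.53, -0.38, -0.15], [0, 0, -0.1]],
    [0, [0.7, -0.5, -0.15], [0, 0, -0.15]],
    [0, [0.87, -0.62, -0.15], [0, 0, -0.174]],
    [0, [0.98, -0.7, -0.15], [0, 0, -0.174]],
    [0, [0.98, -0.7, -0.15], [0, 0, -0.174]],
  ],
)

```text
t: 18.35
position: [542.6, 134.7, 171.1]
tool_rot: [180.0, -0.0, -87.0]
contact_force: [-0.0, 0.5, -2.7]
opening: 0.082
gripper_force: 58.8
```

```bash
python3 - <<'E'
from h import *;from bench import env,snapshot
plan(env,[596,12.3,165],-86.8)
E
```

```text
[542.6 134.7 171.1] [180.  -0. -87.] shift [ 0.625 -0.235  0.031] turn [ 0.    -0.    -0.002] F [-0.   0.5 -2.7] t 18.35 op 0.082
```

Emit:
play_rows(
  motion=[
    [0, [0.1, -0.04, 0], [0, 0, -0.002]],
    [0, [0.28, -0.11, 0], [0, 0, -0.002]],
    [0, [0.46, -0.18, 0], [0, 0, -0.002]],
    [0, [0.6, -0.225, 0.05], [0, 0, -0.002]],
    [0, [0.625, -0.235, 0.2], [0, 0, -0.002]],
    [0, [0.625, -0.235, 0.33], [0, 0, -0.002]],
    [0, [0.625, -0.235, 0.42], [0, 0, -0.002]],
    [0, [0.625, -0.235, 0.42], [0, 0, -0.002]],
    [0, [0.625, -0.235, 0.42], [0, 0, -0.002]],
  ],
)

```text
t: 19.48
position: [596.3, 15.4, 87.8]
tool_rot: [-179.9, 0.0, -86.6]
contact_force: [0.4, 0.6, -3.3]
opening: 0.088
gripper_force: 58.8
```

```bash
cat > see.py <<'E'
from m import *;from bench import env,snapshot
import sys
st=env.read_state();a=dict(top=snapshot("top"),side=snapshot("side"),wrist=snapshot("wrist"))
for n in a:
    cv2.imwrite(f"pics/{n}_{sys.argv[1]}.png",a[n]["color"][:,:,::-1])
    s=a[n];C=cloud(s,st);Q=C.reshape(-1,3);H=hsv(s).reshape(-1,3)
    m=(H[:,0]>100)&(H[:,0]<125)&(H[:,1]>130)&(H[:,2]>40)&(np.hypot(Q[:,0]-600,Q[:,1]-18)<85)
    b=Q[m]
    if len(b)>50:
        zt=np.percentile(b[:,2],80);t=b[b[:,2]>zt-5]
        r=cv2.minAreaRect(t[:,:2].astype(np.float32));print(n,"blue top",len(t),np.round(zt,1),np.round(r[0],1),np.round(r[1],1),round(r[2],2))
plan(env,[603.4,22.8,72],-86.8)
E
python3 see.py a
```

```text
side blue top 627 51.6 [596.  17.] [ 80.1 121.5] 3.64
wrist blue top 12782 52.3 [596.8   2.9] [ 79.4 139.9] 3.45
[596.8  15.2  88.2] [-179.9   -0.   -86.6] shift [-0.  -0.   0.1] turn [-0. -0.  0.] F [-0.4 -0.6 -3.4] t 19.625 op 0.083
```

View pics/wrist_a.png

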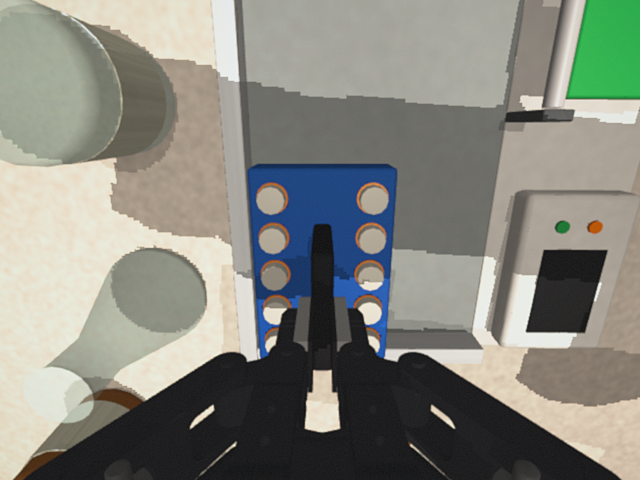

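The wrist view shows the rack held square above the bed, its edge at column ≈250 and the far fence's inner face at ≈240, with no overlap. I lower it.

Emit:
play_rows(
  motion=[
    [0, [0, 0, 0.03], [0, 0, -0.001]],
    [0, [0, 0, 0.055], [0, 0, -0.001]],
    [0, [0, 0, 0.068], [0, 0, -0.001]],
    [0, [0, 0, 0.074], [0, 0, -0.001]],
    [0, [0, 0, 0.077], [0, 0, -0.001]],
    [0, [0, 0, 0.077], [0, 0, -0.001]],
  ],
)

```text
t: 20.38
position: [595.6, 15.1, 72.0]
tool_rot: [180.0, 0.0, -86.5]
contact_force: [-3.7, -0.2, 3.1]
opening: 0.087
gripper_force: 59.8
```

Emit:
play_rows(
  motion=[
    [0, [0, -0.01, 0], [0, 0, 0]],
    [0, [0, -0.02, 0], [0, 0, 0]],
    [0, [0, -0.03, 0], [0, 0, 0]],
    [0, [0, -0.035, 0], [0, 0, 0]],
    [0, [0, -0.035, 0], [0, 0, 0]],
  ],
)

```text
t: 21.0
position: [600.1, 15.4, 74.1]
tool_rot: [179.8, -0.0, -86.5]
contact_force: [-15.8, -1.0, 22.4]
opening: 0.081
gripper_force: 62.7
```

```bash
cat >> see.py <<'E'
I=np.hstack([cv2.resize(a["side"]["color"][190:330,270:450],(400,311),interpolation=cv2.INTER_CUBIC),cv2.resize(a["wrist"]["color"],(400,311))])
cv2.imwrite(f"pics/both_{sys.argv[1]}.png",cv2.convertScaleAbs(I[:,:,::-1],alpha=1.5))
E
python3 see.py b
```

```text
side blue top 602 38.9 [595.9  17.1] [ 79.8 124.1] 3.8
wrist blue top 12578 39.9 [597.6   2. ] [ 79.2 138.2] 3.44
[600.1  15.4  74.1] [179.8  -0.  -86.5] shift [-0. -0.  0.] turn [ 0. -0.  0.] F [-14.4   0.3  22.9] t 21.15 op 0.082
```

View pics/both_b.png

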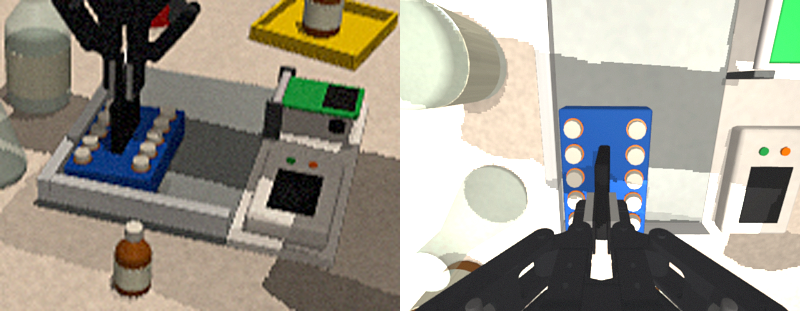

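The rack drags on the bed because I press down too hard. I ease up so it just hovers, then push again.

Emit:
play_rows(
  motion=[
    [0, [0, 0.01, -0.01], [0, 0, 0]],
    [0, [0, 0.015, -0.025], [0, 0, 0]],
    [0, [0, 0.015, -0.025], [0, 0, 0]],
    [0, [0, 0.015, -0.025], [0, 0, 0]],
  ],
)

```text
t: 21.65
position: [600.0, 15.4, 76.0]
tool_rot: [180.0, 0.0, -86.5]
contact_force: [-1.1, -0.1, -3.5]
opening: 0.079
gripper_force: 58.8
```

```bash
python3 see.py c
```

```text
side blue top 627 39.7 [599.3  17.1] [ 79.6 121.5] 3.93
wrist blue top 12749 40.5 [599.9  12.8] [ 79.6 118.4] 3.4
[599.9  15.4  76.2] [180.    0.  -86.5] shift [-0. -0.  0.] turn [0. 0. 0.] F [-0.2 -0.5 -3.8] t 21.8 op 0.082
```

Emit:
play_rows(
  motion=[
    [0, [0, 0, 0.012], [0, 0, 0]],
    [0, [0, 0, 0.012], [0, 0, 0]],
    [0, [0, -0.01, 0.012], [0, 0, 0]],
    [0, [0, -0.018, 0.012], [0, 0, 0]],
    [0, [0, -0.024, 0.012], [0, 0, 0]],
    [0, [0, -0.024, 0.012], [0, 0, 0]],
  ],
)

```text
t: 22.55
position: [603.8, 15.6, 73.9]
tool_rot: [179.9, 0.0, -86.5]
contact_force: [-3.7, -0.1, -1.0]
opening: 0.087
gripper_force: 59.1
```

Emit:
play_rows(
  motion=[
    [0, [-0.012, -0.002, 0], [0, 0, 0]],
    [0, [-0.024, -0.004, 0], [0, 0, 0]],
    [0, [-0.034, -0.006, 0], [0, 0, 0]],
    [0, [-0.034, -0.006, 0], [0, 0, 0]],
  ],
)

```text
t: 23.05
position: [604.2, 18.8, 74.9]
tool_rot: [179.9, -0.5, -86.6]
contact_force: [-8.3, -9.7, 5.8]
opening: 0.082
gripper_force: 60.0
```

```bash
python3 see.py d
```

```text
top blue top 85 43.7 [601.5 -37.5] [67.3  8.4] 1.41
side blue top 593 39.2 [601.4  18.7] [ 79.7 122.5] 3.26
wrist blue top 12847 40.9 [602.7   5.8] [ 79.2 136.7] 3.19
[604.3  18.8  74.9] [179.9  -0.4 -86.7] shift [-0.  0.  0.] turn [ 0. -0.  0.] F [ -8.5 -10.3   4.7] t 23.2 op 0.083
```

The rack is dragging short of the left fence. I let it go and nudge it home from outside with shut fingers.

Emit:
play_rows(
  motion=[
    [0, [0.012, 0.003, 0], [0, 0, 0]],
    [0.15, [0.012, 0.003, 0], [0, 0, 0]],
    [0.25, [0.012, 0.003, 0], [0, 0, 0]],
    [0.4, [0.012, 0.003, 0], [0, 0, 0]],
    [0.4, [0.012, 0.003, 0], [0, 0, 0]],
    [0.4, [0.012, 0.003, -0.05], [0, 0, 0]],
    [0.4, [0.012, 0.003, -0.2], [0, 0, 0]],
    [0.4, [0.012, 0.003, -0.35], [0, 0, 0]],
    [0.4, [0.012, 0.003, -0.45], [0, 0, 0]],
    [0.4, [0.012, 0.003, -0.45], [0, 0, 0]],
    [0.4, [0.012, 0.003, -0.45], [0, 0, 0]],
  ],
)

```text
t: 24.58
position: [604.7, 20.1, 163.6]
tool_rot: [180.0, 0.0, -86.5]
contact_force: [-0.5, 0.8, -0.5]
opening: 0.397
gripper_force: 0.0
```

```bash
cat > see2.py <<'E'
from m import *;from bench import env,snapshot
st=env.read_state();a=dict(top=snapshot("top"),side=snapshot("side"),wrist=snapshot("wrist"))
ex=np.array([np.cos(np.radians(3.2)),np.sin(np.radians(3.2))]);ey=np.array([-ex[1],ex[0]]);c=np.array([640,84.9])
for n in a:
    s=a[n];Q=cloud(s,st).reshape(-1,3);q=(Q[:,:2]-c)@np.c_[ex,ey];H=hsv(s).reshape(-1,3)
    m=(H[:,0]>100)&(H[:,0]<125)&(H[:,1]>130)&(H[:,2]>40)&(np.hypot(q[:,0]+40,q[:,1]+60)<95)&(Q[:,2]>31)&(Q[:,2]<44)
    if m.sum()>50: r=cv2.minAreaRect(Q[m,:2].astype(np.float32));print(n,"rack rel corner",((np.array(r[0])-c)@np.c_[ex,ey]).round(1),np.round(r[1],1),round(r[2],2),"z",np.median(Q[m,2]).round(1))
    # fences, in the same frame and view: top-face points
    f=(Q[:,2]>28)&(Q[:,2]<37)&(q[:,0]>-6)&(q[:,0]<20)&(q[:,1]<-130)&(q[:,1]>-240)
    g=(Q[:,2]>28)&(Q[:,2]<37)&(q[:,1]>-6)&(q[:,1]<20)&(q[:,0]<-90)&(q[:,0]>-150)
    for nm,k,ax in(("far",f,0),("left",g,1)):
        if k.sum()>20: lo,hi=np.percentile(q[k,ax],[3,97]);print("  ",n,nm,k.sum(),"top face",lo.round(1),hi.round(1))
plan(env,[545,14,180],-86.8)
E
python3 see2.py
```

```text
top far 292 top face -0.4 11.3
side rack rel corner [-42.7 -63.7] [ 80.4 122.2] 4.48 z 35.0
   side far 140 top face -1.9 9.8
   side left 156 top face -0.7 12.2
wrist rack rel corner [-41.8 -67.8] [ 79.1 118.4] 3.23 z 36.8
   wrist far 2507 top face -0.5 10.9
   wrist left 940 top face -3.5 8.4
[604.1  20.2 162.8] [179.9   0.  -86.5] shift [ 0.   0.3 -0.1] turn [0. 0. 0.] F [-0.3  0.   0.5] t 24.725 op 0.4
```

Emit:
play_rows(
  motion=[
    [0.2, [0, 0.1, 0], [0, 0, 0]],
    [0, [0, 0.25, 0], [0, 0, 0]],
    [0, [0.01, 0.346, 0], [0, 0, 0]],
    [0, [0.01, 0.346, 0.15], [0, 0, 0]],
    [0, [0.01, 0.346, 0.35], [0, 0, 0]],
    [0, [0.01, 0.346, 0.52], [0, 0, 0]],
    [0, [0.01, 0.346, 0.61], [0, 0, 0]],
    [0, [0.01, 0.346, 0.61], [0, 0, 0]],
    [0, [0.01, 0.346, 0.61], [0, 0, 0]],
  ],
)

```text
t: 25.85
position: [536.4, 13.9, 42.5]
tool_rot: [-180.0, 0.0, -86.5]
contact_force: [0.1, 0.2, 0.1]
opening: 0.001
gripper_force: 0.0
```

Emit:
play_rows(
  motion=[
    [0, [0, -0.02, 0], [0, 0, 0]],
    [0, [0, -0.04, 0], [0, 0, 0]],
    [0, [0, -0.05, 0], [0, 0, 0]],
    [0, [0, -0.055, 0], [0, 0, 0]],
    [0, [0, -0.06, 0], [0, 0, 0]],
    [0, [0, -0.06, 0], [0, 0, 0]],
  ],
)

```text
t: 26.6
position: [548.0, 14.6, 42.0]
tool_rot: [180.0, 0.0, -86.5]
contact_force: [0.6, 0.6, -0.7]
opening: 0.001
gripper_force: 0.0
```

Emit:
play_rows(
  motion=[
    [0, [0, -0.005, 0], [0, 0, 0]],
    [0, [0, -0.01, 0], [0, 0, 0]],
    [0, [0, -0.015, 0], [0, 0, 0]],
    [0, [0, -0.02, 0], [0, 0, 0]],
    [0, [0, -0.02, 0], [0, 0, 0]],
  ],
)

```text
t: 27.22
position: [552.2, 14.9, 42.1]
tool_rot: [-180.0, 0.0, -86.5]
contact_force: [-0.0, 1.2, -0.2]
opening: 0.001
gripper_force: 0.0
```

Emit:
play_rows(
  motion=[
    [0, [0, -0.005, 0], [0, 0, 0]],
    [0, [0, -0.01, 0], [0, 0, 0]],
    [0, [0, -0.015, 0], [0, 0, 0]],
    [0, [0, -0.02, 0], [0, 0, 0]],
    [0, [0, -0.02, 0], [0, 0, 0]],
  ],
)

```text
t: 27.85
position: [556.1, 15.1, 42.1]
tool_rot: [-180.0, 0.0, -86.5]
contact_force: [-0.1, -0.2, 1.1]
opening: 0.003
gripper_force: 0.0
```

Emit:
play_rows(
  motion=[
    [0, [0, -0.005, 0], [0, 0, 0]],
    [0, [0, -0.01, 0], [0, 0, 0]],
    [0, [0, -0.01, 0], [0, 0, 0]],
  ],
)

```text
t: 28.22
position: [558.1, 15.2, 42.1]
tool_rot: [-180.0, 0.0, -86.5]
contact_force: [0.0, 0.2, -0.6]
opening: -0.001
gripper_force: 0.0
```

```bash
python3 see2.py; python3 - <<'E'
from bench import snapshot;import cv2
s=snapshot("wrist");cv2.imwrite("pics/w5.png",s["color"][:,:,::-1])
E
```

```text
top far 215 top face -0.3 11.4
side rack rel corner [-42.7 -63.3] [ 81.5 122.2] 4.75 z 35.0
   side far 83 top face -2.2 8.9
   side left 161 top face -0.8 12.0
wrist rack rel corner [-42.3 -68.9] [ 79.1 116.8] 3.17 z 36.0
   wrist far 5332 top face -1.7 9.9
   wrist left 35 top face 4.3 8.7
[558.   15.3  42.1] [-180.     0.   -86.5] shift [ 0.   0.1 -0.7] turn [-0.  0.  0.] F [ 0.6  0.2 -0.1] t 28.375 op 0.001
```

View pics/w5.png

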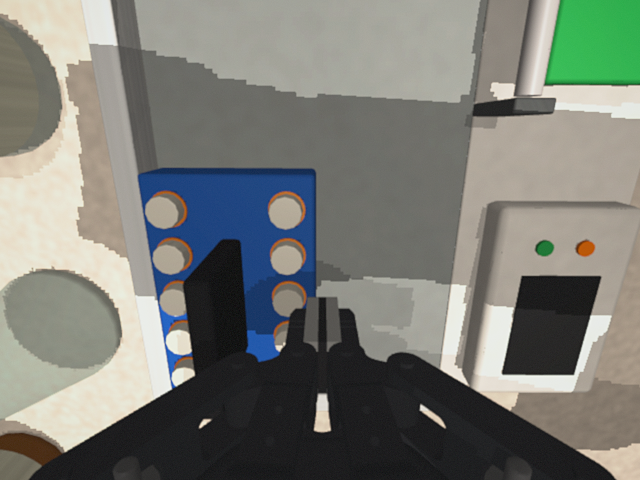

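The wrist view shows the shut fingers at (325,330) beside the rack's near long face (edge at column 315). I keep nudging until force shows.

Emit:
play_rows(
  motion=[
    [0, [0, -0.005, 0], [0, 0, 0]],
    [0, [0, -0.01, 0], [0, 0, 0]],
    [0, [0, -0.01, 0], [0, 0, 0]],
  ],
)

```text
t: 28.8
position: [560.1, 15.4, 42.1]
tool_rot: [-180.0, 0.0, -86.5]
contact_force: [0.6, 0.1, 0.1]
opening: 0.001
gripper_force: 0.0
```

Emit:
play_rows(
  motion=[
    [0, [0, -0.005, 0], [0, 0, 0]],
    [0, [0, -0.005, 0], [0, 0, 0]],
  ],
)

```text
t: 29.05
position: [561.1, 15.4, 42.1]
tool_rot: [-180.0, 0.0, -86.5]
contact_force: [-0.6, 0.4, 0.2]
opening: -0.001
gripper_force: 0.0
```

```bash
python3 see.py e
```

```text
side blue top 546 35.8 [601.7  17.9] [ 80.5 123.9] 5.0
wrist blue top 14884 36.5 [601.6  12.7] [ 79.1 114.7] 3.1
[560.9  15.4  42.1] [180.    0.  -86.5] shift [-0.  -0.2 -0.1] turn [0. 0. 0.] F [ 0.4  0.  -0.1] t 29.2 op 0.002
```

View pics/both_e.png

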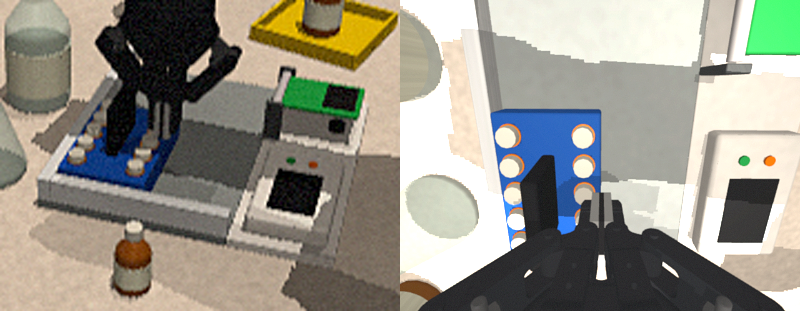

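```bash
python3 - <<'E'
from m import *;from bench import env,snapshot
st=env.read_state();S=snapshot("side");C=cloud(S);Q=C.reshape(-1,3)
ok=(abs(Q[:,0]-561)<25)&(abs(Q[:,1]-15)<16)
for z in range(10,80,5):
    a=Q[ok&(Q[:,2]>=z)&(Q[:,2]<z+5)]
    if len(a): print(z,len(a),a.min(0)[:2],a.max(0)[:2],np.median(S["color"].reshape(-1,3)[ok&(Q[:,2]>=z)&(Q[:,2]<z+5)],0))
E
```

```text
10 26 [538.   -0.3] [562.3  30.4] [48. 49. 47.]
15 9 [559.9   5.3] [562.  29.] [ 0. 13. 36.]
20 5 [560.6   4.8] [562.1  27.4] [ 6. 11. 38.]
25 8 [560.1   0.1] [561.8  29.3] [ 9.  15.5 37. ]
30 25 [560.2   1.3] [585.5  28. ] [ 2. 16. 38.]
35 37 [561.1  -0.1] [585.8  30.6] [24. 25. 42.]
40 30 [566.8   0.7] [581.5  28.7] [66. 63. 54.]
45 1 [570.9  18.7] [570.9  18.7] [59. 52. 48.]
50 7 [553.3  19.2] [564.6  27.5] [32. 33. 42.]
55 23 [548.   19.7] [571.7  29.6] [45. 43. 39.]
60 32 [546.6   8.1] [574.2  29.9] [14.  15.5 16.5]
65 30 [546.6  12.8] [571.5  29.6] [27.5 28.  26. ]
70 38 [546.4  10.8] [572.4  29.5] [20. 18. 16.]
75 30 [547.1  12. ] [572.   28.5] [18.5 19.5 20. ]
```

```bash
python3 - <<'E'
from m import *;from bench import env,snapshot
st=env.read_state();W=snapshot("wrist")
C=cloud(W,st)
for v in (290,300,305,310,320,330,340,360):
  for u in (310,333): print((u,v),C[v,u],W["color"][v,u],end=" ")
  print()
S=snapshot("side");C=cloud(S)
m=(abs(C[...,0]-561)<20)&(abs(C[...,1]-20)<14)&(C[...,2]>46)&(C[...,2]<75)
vu=np.argwhere(m);i=np.argsort(-vu[:,0])[:10]
for v,u in vu[i]: print(v,u,C[v,u],S["color"][v,u])
print(st["joints"],st["position"])
E
```

```text
(310, 290) [567.2  10.5  35.6] [146  80  46] (333, 290) [554.1  22.   10.4] [147 148 140] 
(310, 300) [566.8   4.7  57.2] [89 87 82] (333, 300) [556.9   3.9  57.7] [88 86 81] 
(310, 305) [566.6   4.2  62.6] [88 85 82] (333, 305) [557.    3.6  62.6] [87 84 82] 
(310, 310) [566.5   4.8  65.8] [87 85 82] (333, 310) [557.2   3.3  67.5] [87 85 82] 
(310, 320) [566.2   4.4  74.1] [88 84 80] (333, 320) [557.4   3.7  74.5] [88 85 83] 
(310, 330) [566.    4.   81.8] [87 85 81] (333, 330) [557.5   4.3  80.6] [88 86 81] 
(310, 340) [565.8   4.3  87.8] [87 85 83] (333, 340) [557.8   3.7  87.9] [87 85 82] 
(310, 360) [565.5   2.8 100.9] [27 28 27] (333, 360) [558.3   2.1 101.2] [31 32 34] 
252 344 [554.8  30.   56.5] [46 44 44]
252 343 [557.3  28.5  54.9] [23 27 35]
252 345 [554.1  25.5  53.9] [50 49 45]
252 346 [553.6  20.5  51. ] [14 21 32]
252 342 [560.   26.4  52.9] [12 16 36]
252 341 [562.2  26.   52.1] [12 18 36]
251 343 [557.5  28.3  57.1] [49 42 35]
251 339 [566.   27.4  54.4] [52 51 46]
251 340 [563.8  27.9  55.2] [55 52 44]
251 345 [553.4  28.3  58.1] [65 64 57]
[ -4.9  26.8 -15.4  47.8   0.  -98.4] [561.   15.4  42.1]
```

Both views show the shut tips at z≈51–55 with TCP z at 42, so they stand about 10 mm behind the reported TCP and not 22 mm ahead. That explains the shallow grasps. The fingers were passing above the rack, so I back out, go lower and watch the force.

Emit:
play_rows(
  motion=[
    [0, [0, 0.05, 0], [0, 0, 0]],
    [0, [0, 0.13, 0], [0, 0, 0]],
    [0, [0, 0.15, 0], [0, 0, 0]],
    [0, [0, 0.15, 0.05], [0, 0, 0]],
    [0, [0, 0.15, 0.1], [0, 0, 0]],
    [0, [0, 0.15, 0.13], [0, 0, 0]],
    [0, [0, 0.15, 0.13], [0, 0, 0]],
  ],
)

```text
t: 30.22
position: [530.5, 13.7, 15.2]
tool_rot: [179.9, 0.0, -86.5]
contact_force: [0.4, 0.0, 0.2]
opening: -0.002
gripper_force: 0.0
```

```bash
cat > tip.py <<'E'
from m import *;from bench import env,snapshot
st=env.read_state();S=snapshot("side");C=cloud(S);p=st["position"]
m=(abs(C[...,0]-p[0])<18)&(abs(C[...,1]-p[1])<16)&(C[...,2]>15)&(C[...,2]<80)
print(p,"lowest finger z (side)",np.sort(C[m][:,2])[:8],"x range",C[m][:,0].min(),C[m][:,0].max())
W=snapshot("wrist");C=cloud(W,st)
m=(abs(C[...,0]-p[0])<12)&(abs(C[...,1]-p[1])<20)&(C[...,2]>15)&(C[...,2]<80);print("wrist",np.sort(C[m][:,2])[:8])
E
python3 tip.py
```

```text
[530.5  13.7  15.2] lowest finger z (side) [24.8 25.5 26.3 26.7 26.9 27.3 27.8 28.2] x range 512.9392156838994 548.3412794485145
wrist [27.8 27.8 28.1 28.1 28.2 28.5 28.5 28.6]
```

Emit:
play_rows(
  motion=[
    [0, [0, -0.03, 0.02], [0, 0, 0]],
    [0, [0, -0.06, 0.02], [0, 0, 0]],
    [0, [0, -0.08, 0.02], [0, 0, 0]],
    [0, [0, -0.09, 0.02], [0, 0, 0]],
    [0, [0, -0.095, 0.02], [0, 0, 0]],
    [0, [0, -0.095, 0.02], [0, 0, 0]],
  ],
)

```text
t: 31.08
position: [548.6, 14.7, 11.8]
tool_rot: [179.9, 0.0, -86.5]
contact_force: [-5.0, -2.3, 3.6]
opening: -0.002
gripper_force: 2.7
```

Emit:
play_rows(
  motion=[
    [0, [0, -0.005, 0], [0, 0, 0]],
    [0, [0, -0.01, 0], [0, 0, 0]],
    [0, [0, -0.01, 0], [0, 0, 0]],
  ],
)

```text
t: 31.45
position: [548.7, 14.7, 11.7]
tool_rot: [179.7, -0.0, -86.5]
contact_force: [-8.8, -1.9, 6.6]
opening: -0.004
gripper_force: 4.9
```

Flush on the far fence (force rises with no motion). Next is the −y end, to push it to the left fence.

Emit:
play_rows(
  motion=[
    [0, [0, 0.03, 0], [0, 0, 0]],
    [0, [0, 0.07, -0.05], [0, 0, 0]],
    [0, [0.15, 0.07, -0.05], [0, 0, 0]],
    [0, [0.32, 0.05, -0.05], [0, 0, 0]],
    [0, [0.46, 0, -0.05], [0, 0, 0]],
    [0, [0.46, -0.12, -0.05], [0, 0, 0]],
    [0, [0.46, -0.26, -0.05], [0, 0, 0]],
    [0, [0.46, -0.26, 0], [0, 0, 0]],
    [0, [0.46, -0.26, 0], [0, 0, 0]],
  ],
)

```text
t: 32.58
position: [607.7, -73.4, 11.0]
tool_rot: [179.9, 0.0, -86.5]
contact_force: [0.3, 0.0, -0.3]
opening: -0.001
gripper_force: 0.0
```

Emit:
play_rows(
  motion=[
    [0, [-0.04, 0, 0], [0, 0, 0]],
    [0, [-0.07, 0, 0], [0, 0, 0]],
    [0, [-0.09, 0, 0], [0, 0, 0]],
    [0, [-0.105, 0, 0], [0, 0, 0]],
    [0, [-0.115, 0, 0], [0, 0, 0]],
    [0, [-0.115, 0, 0], [0, 0, 0]],
  ],
)

```text
t: 33.33
position: [608.1, -51.4, 12.3]
tool_rot: [180.0, -0.1, -86.6]
contact_force: [-1.5, -3.1, 2.1]
opening: 0.001
gripper_force: 1.8
```

Contact; now 1 mm steps.

Emit:
play_rows(
  motion=[
    [0, [-0.005, 0, 0], [0, 0, 0]],
    [0, [-0.01, 0, 0], [0, 0, 0]],
    [0, [-0.015, 0, 0], [0, 0, 0]],
    [0, [-0.015, 0, 0], [0, 0, 0]],
  ],
)

```text
t: 33.83
position: [608.0, -50.8, 12.4]
tool_rot: [180.0, -0.3, -86.6]
contact_force: [-2.5, -9.6, 2.4]
opening: -0.0
gripper_force: 4.9
```

Emit:
play_rows(
  motion=[
    [0, [-0.005, 0, 0], [0, 0, 0]],
    [0, [-0.01, 0, 0], [0, 0, 0]],
    [0, [-0.01, 0, 0], [0, 0, 0]],
  ],
)

```text
t: 34.2
position: [608.0, -50.9, 12.4]
tool_rot: [180.0, -0.5, -86.7]
contact_force: [-1.5, -15.0, 1.4]
opening: -0.004
gripper_force: 7.3
```

Emit:
play_rows(
  motion=[
    [0, [0.05, 0, 0], [0, 0, 0]],
    [0, [0.1, 0, -0.1], [0, 0, 0]],
    [0, [0.2, 0.1, -0.3], [0, 0, 0]],
    [0, [0.2, 0.3, -0.55], [0, 0, 0]],
    [0, [0.2, 0.45, -0.7], [0, 0, 0]],
    [0, [0.2, 0.5, -0.7], [0, 0, 0]],
    [0, [0.2, 0.5, -0.7], [0, 0, 0]],
  ],
)

```text
t: 35.08
position: [510.0, -91.3, 151.4]
tool_rot: [180.0, 0.1, -86.5]
contact_force: [-0.1, -0.2, 0.7]
opening: -0.001
gripper_force: 0.0
```

```bash
python3 see2.py; python3 - <<'E'
from m import *;from bench import env,snapshot
st=env.read_state();W=snapshot("wrist");T=snapshot("top")
for n,s in(("w",W),("t",T)):
  C=cloud(s,st);m=mask(s,(50,130,50),(75,255,255));b=C[m>0]
  print(n,"green",m.sum(),cv2.minAreaRect(b[:,:2].astype(np.float32)),np.median(b[:,2]))
  Q=C.reshape(-1,3);V=s["color"].reshape(-1,3).max(1);k=(V<50)&(Q[:,2]>40)&(Q[:,2]<54)&(abs(Q[:,0]-425)<40)&(abs(Q[:,1]+115)<35)
  if k.sum()>10: print("pad",k.sum(),cv2.minAreaRect(Q[k,:2].astype(np.float32)),np.median(Q[k,2]))
cv2.imwrite("pics/w6.png",W["color"][:,:,::-1]);cv2.imwrite("pics/t6.png",T["color"][:,:,::-1])
E
```

```text
top rack rel corner [-40.9 -60.7] [ 79.3 119. ] 3.16 z 36.7
   top far 131 top face -0.2 10.9
   top left 169 top face -0.1 10.7
side rack rel corner [-42.1 -60.4] [ 80.6 121.3] 4.05 z 35.1
   side far 140 top face -2.2 9.3
   side left 159 top face -1.3 12.0
wrist rack rel corner [-42.6 -73.1] [ 78.8 101.5] 3.03 z 36.7
   wrist far 2437 top face -1.9 9.7
   wrist left 142 top face -3.3 7.8
[510.4 -91.4 150.6] [179.9   0.1 -86.5] shift [-0.5 -0.2 -0.1] turn [0. 0. 0.] F [ 0.  -0.3  0.3] t 35.225 op 0.002
w green 4581 ((463.7337951660156, -123.32432556152344), (72.16624450683594, 125.81344604492188), 75.63130187988281) 46.10446717177109
pad 2209 ((426.5531921386719, -118.94126892089844), (30.193105697631836, 43.266319274902344), 2.652500629425049) 46.83052651303066
t green 7 ((450.98431396484375, -14.34329891204834), (4.028811931610107, 4.10218620300293), 2.1890437602996826) 32.45935271380131
```

By relative measure the rack is flush (top: −40.7/−60.6 to the fences, yaw 3.16° against 3.2°). One light re-nudge on the long side makes sure of x.

Emit:
play_rows(
  motion=[
    [0, [-0.15, -0.04, 0], [0, 0, 0]],
    [0, [-0.35, -0.08, 0.1], [0, 0, 0]],
    [0, [-0.53, -0.13, 0.3], [0, 0, 0]],
    [0, [-0.53, -0.13, 0.55], [0, 0, 0]],
    [0, [-0.53, -0.13, 0.7], [0, 0, 0]],
    [0, [-0.53, -0.13, 0.7], [0, 0, 0]],
  ],
)

```text
t: 36.08
position: [527.1, 16.2, 9.1]
tool_rot: [179.6, 0.1, -86.5]
contact_force: [-0.6, -0.9, 0.5]
opening: -0.001
gripper_force: 0.0
```

```bash
python3 -c "
from h import *;from bench import env
plan(env,[547,15,11.5],-86.5)"
```

```text
[527.1  16.2   9.1] [ 1.796e+02  1.000e-01 -8.650e+01] shift [ 0.012 -0.099 -0.013] turn [ 0.004  0.001 -0.   ] F [-0.6 -0.9  0.5] t 36.075 op -0.001
```

Emit:
play_rows(
  motion=[
    [0, [0, -0.04, -0.01], [0, 0, 0]],
    [0, [0, -0.07, -0.01], [0, 0, 0]],
    [0, [0, -0.09, -0.01], [0, 0, 0]],
    [0, [0, -0.1, -0.01], [0, 0, 0]],
    [0, [0, -0.105, -0.01], [0, 0, 0]],
    [0, [0, -0.11, -0.01], [0, 0, 0]],
    [0, [0, -0.115, -0.01], [0, 0, 0]],
    [0, [0, -0.115, -0.01], [0, 0, 0]],
  ],
)

```text
t: 37.08
position: [549.4, 16.3, 15.4]
tool_rot: [179.7, -0.1, -86.6]
contact_force: [-11.9, -1.5, 17.3]
opening: 0.001
gripper_force: 8.8
```

Emit:
play_rows(
  motion=[
    [0, [0, 0.02, 0], [0, 0, 0]],
    [0, [0, 0.07, 0], [0, 0, 0]],
    [0, [0, 0.1, -0.1], [0, 0, 0]],
    [0, [0.1, 0.2, -0.3], [0, 0, 0]],
    [0, [0.3, 0.35, -0.45], [0, 0, 0]],
    [0, [0.5, 0.5, -0.45], [0, 0, 0]],
    [0, [0.6, 0.57, -0.45], [0, 0, 0]],
    [0, [0.6, 0.57, -0.45], [0, 0, 0]],
  ],
)

```text
t: 38.08
position: [445.6, -110.7, 104.3]
tool_rot: [-180.0, 0.0, -86.7]
contact_force: [0.0, 0.4, 0.7]
opening: 0.002
gripper_force: 0.0
```

```bash
python3 see2.py; python3 -c "
from h import *;from bench import env
plan(env,[427,-116.5,50],-86.5)"
```

```text
top rack rel corner [-41.1 -60.8] [ 79.1 119. ] 2.86 z 36.8
   top far 302 top face -0.3 11.3
   top left 172 top face -0.2 10.7
side rack rel corner [-42.6 -59.8] [ 78.9 119.6] 3.26 z 35.2
   side far 140 top face -2.1 9.2
   side left 158 top face -1.4 11.9
wrist rack rel corner [-43.1 -87.1] [79.5 77.5] 2.98 z 35.8
   wrist far 2843 top face -3.2 8.4
[ 446.8 -109.2  104.1] [-180.     0.   -86.5] shift [-0.6 -0.5 -0.4] turn [-0.  0.  0.] F [-0.2  0.4 -0.5] t 38.225 op -0.003
[ 446.8 -109.2  104.1] [-180.     0.   -86.5] shift [0.03  0.101 0.271] turn [-0.  0.  0.] F [-0.2  0.4 -0.5] t 38.225 op -0.003
```

Emit:
play_rows(
  motion=[
    [0, [0.03, 0.06, 0], [0, 0, 0]],
    [0, [0.03, 0.1, 0.1], [0, 0, 0]],
    [0, [0.03, 0.1, 0.27], [0, 0, 0]],
    [0, [0.03, 0.1, 0.32], [0, 0, 0]],
    [0, [0.03, 0.1, 0.36], [0, 0, 0]],
    [0, [0.03, 0.1, 0.38], [0, 0, 0]],
    [0, [0.03, 0.1, 0.38], [0, 0, 0]],
  ],
)

```text
t: 39.1
position: [426.0, -116.4, 28.4]
tool_rot: [179.9, 0.1, -86.5]
contact_force: [-5.5, 2.2, 6.1]
opening: -0.0
gripper_force: 3.3
```

Emit:
play_rows(
  motion=[
    [0, [0, 0, 0.02], [0, 0, 0]],
    [0, [0, 0, 0.035], [0, 0, 0]],
    [0, [0, 0, 0.045], [0, 0, 0]],
    [0, [0, 0, 0.05], [0, 0, 0]],
    [0, [0, 0, 0.055], [0, 0, 0]],
    [0, [0, 0, 0.055], [0, 0, 0]],
  ],
)

```text
t: 39.85
position: [427.7, -116.5, 20.0]
tool_rot: [-179.9, 0.0, -86.5]
contact_force: [-8.2, 5.0, 27.7]
opening: 0.002
gripper_force: 14.4
```

At the stop (27.7 N, tip ≈29). I hold, then rise clear.

Emit:
play_rows(
  motion=[
    [0, [0, 0, 0.005], [0, 0, 0]],
    [0, [0, 0, 0.005], [0, 0, 0]],
    [0, [0, 0, 0.005], [0, 0, 0]],
    [0, [0, 0, 0.005], [0, 0, 0]],
    [0, [0, 0, -0.05], [0, 0, 0]],
    [0, [0, 0, -0.15], [0, 0, 0]],
    [0, [0, 0, -0.4], [0, 0, 0]],
    [0, [0, 0, -0.65], [0, 0, 0]],
    [0, [0, 0, -0.7], [0, 0, 0]],
    [0, [0, 0, -0.7], [0, 0, 0]],
    [0, [0, 0, -0.7], [0, 0, 0]],
    [0, [0, 0, -0.7], [0, 0, 0]],
  ],
)

```text
t: 41.35
position: [425.7, -116.5, 155.6]
tool_rot: [179.8, 0.1, -86.5]
contact_force: [0.4, -0.1, -0.3]
opening: 0.0
gripper_force: 0.0
```

```bash
python3 see2.py; python3 - <<'E'
from m import *;from bench import env,snapshot
st=env.read_state();S=snapshot("side");C=cloud(S)
m=mask(S,(50,150,60),(75,255,255),(340,220,440,350));print("paddle z",np.percentile(C[m>0][:,2],[5,50,95]))
Q=C.reshape(-1,3);a=Q[(np.hypot(Q[:,0]-486,Q[:,1]+335)<40)&(Q[:,2]>80)];print("bottle top",a.min(0),a.max(0))
E
```

```text
top rack rel corner [-41.  -60.7] [ 78.9 119. ] 3.09 z 37.0
   top far 299 top face -0.4 11.2
   top left 168 top face -0.2 10.7
side rack rel corner [-41.9 -60.5] [ 81.5 122.8] 4.77 z 35.2
   side far 137 top face -2.1 9.5
   side left 165 top face -0.7 12.0
wrist rack rel corner [-43.  -64.3] [ 79.4 119.2] 3.16 z 35.3
   wrist far 2230 top face -2.3 9.4
   wrist left 99 top face -3.2 7.7
[ 426.2 -116.7  156.2] [179.9   0.1 -86.5] shift [-0.6 -0.6 -0.1] turn [0. 0. 0.] F [-0.5  0.8  0.1] t 41.5 op 0.004
paddle z [43.6 45.2 46.6]
bottle top [ 474.8 -344.9   80.8] [ 495.4 -318.3   96.9]
```

The rack is flush and square, the bottle upright, the paddle back up and the robot clear, so I hand in.

```bash
python3 -c "
from bench import env;print(env.job_done())"
```

```text
the job is handed in; nothing more can be done
None
```

I handed the job in at about 41.5 s of robot time; the hand-in returned no verdict. On my last camera measurements the amber bottle stood upright in the tray, the rack sat flush within about 1 mm and square in the corner, and the paddle was back up after a press to its stop (27.7 N); the four bystanders I did not re-measure.

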